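Put the finned heat sink back on the sample cooler

ROBOT

A 7-joint arm with a two-finger parallel gripper is mounted at the origin on a cart in front of the work surface, level with it; the furniture and walls round the work are solid. World frame = base frame: x ahead of the robot, y to its left, z up, the work surface at z = 0. Lengths are in m, angles in degrees, forces in N, time in s.
With the tool pointing down it reaches from about 0.35 to 0.775 m from the base axis. Payload 3.1 kg.
Tool frame: the origin (TCP) lies on the centre line of the jaws, within the pads' length; the fingertips stand 17 mm ahead of it and the grasp point (between the pads) lies 2 mm behind it (robot.tip_reach is the distance from the TCP to the fingertips, in m); z points along the fingers, y is the direction in which the jaws open and shut (so a half turn about z gives the same grasp; the last joint's range is limited). The gripper opens to 85 mm and grips with 20 to 120 N. Pads are 22 mm wide; open, the fingers measure 114 mm over their backs; the gripper's body (76 mm by 85 mm) begins 54 mm behind the grasp point. The pads swing forward as they close: fully open they stand 13 mm farther back than shut.
Start: joints at [62.928, 17.813, 0.802, 86.603, -0.252, 75.585, -1.558], TCP at [0.23, -0.5, 0.248] pointing down, gripper open.
Joint ranges: [-154.91, 154.91], [-16.99, 109.72], [-72.82, 74.43], [7.12, 147.25], [-82.49, 262.49], [11.32, 116.49], [-174.64, 174.64]. Speed limits (degrees/s): [159.86, 159.86, 180, 180, 180, 180, 180].

INTERFACE

Orientations are given as [roll, pitch, yaw] about the fixed x, y, z axes, in that order (R = Rz(yaw) Ry(pitch) Rx(roll)).
In Python, from station import robot, fingers, vision, workorder, recognise gives the robot as it stands. Calls block until the motion is done:
- robot.move_to(position, orientation): joint-space move of the TCP to a pose.
- robot.line_to(position, orientation=None, velocity=0.15, f_stop=None): straight line of the TCP; orientation=None keeps the orientation; velocity is the mean speed in m/s. With f_stop (N) it stops when the force on the tool has changed by that much, and returns True; else False.
- robot.move_j(angles): joint-space move.
- fingers.gripper_to(opening, force=None): opening from 0.0 (shut) to 1.0 (fully open); force is the grip in N (None keeps the last); returns when the fingers have stopped.
- robot.pause(seconds).
- robot.inverse_kinematics(position, orientation): joint angles nearest the present ones, or None.
- vision.grab_frame(name): name is "scene" or "top"; returns the picture (400x640x3 uint8, red, green, blue); there is no depth.
- vision.calibration(name): a dict with "mtx" (3x3 intrinsics, pixels), "extrinsics" (4x4, takes a point from world to camera coordinates). Camera axes: x right, y up, looking along -z (the intrinsics and any distortion apply to the point x, -y, -z); pixel columns grow to the right and rows downward; lengths in m; the calibration is good to about 2 mm. A picture is of the moment at which its call begins. calibration takes no time and is no camera call.
A pose or a line that the arm cannot do raises robot.PlanningError and nothing moves.
- workorder.close_job(): hands the job in, once; it reports no verdict.
Trained networks look in the newest picture that a camera, given by its name, has taken for a name from the list of things; names that differ only in an ending like _2 or _b are one class to them, and where a whole thing is asked for, a point or a joint stands for the part that bears it (a point fixed in the world has none). Each returns a list of dicts, best first, with "p" (0 to 1); they miss things now and then, are a little off and sometimes report something else, mostly with a low value. They report only what shows in the picture. A call takes as long as a camera call. They do not tell look-alikes from the thing itself.
- recognise(label, camera): "rect" ([centre column, centre row, width, height] in pixels, round what is visible of it).
Readings, each from a call of its own:
- robot.current_time_s(): time.
- robot.current_joint_positions(): joint angles.
- robot.current_dq(): joint speeds.
- robot.current_joint_torque(): joint torques, N m.
- robot.current_tool_pos(): TCP position.
- robot.current_eef_rot(): TCP orientation.
- robot.current_contact_force(): force on the tool from outside, world axes, zero at the start.
- robot.current_torque(): the same for the moment, N m.
- robot.current_finger_gap(): opening from 0.0 (shut) to 1.0 (fully open).
Only numpy, scipy, OpenCV 4.12 (cv2) and the standard library are available. Lean on these libraries where they do the work, as an engineer would, in place of code of your own. Each camera call takes 0.05 s, during which the arm holds its last target. There are 200 camera calls.

TASK

Put the loose aluminium heat sink back on the white sample cooler: lower it gently, fins down, so that its fins slide between the cooler's upright fins and its plate rests fully home on them, centred with the ends of the two fin stacks level. Then swing the hold-down lever by its red knob across the heat sink's plate as far as it goes and let go. Do not drop or force the heat sink, and leave the bottles and the tip box where they stand.

Things in the scene. Friction and masses are not known exactly. Their poses are not given: they have to be found in the camera images.
- cooler: white housing 128 x 128 mm, fixed to the bench; place and yaw vary. Origin: centre of its underside, z up. Five upright aluminium fins along its x axis, 96 mm long (x -48 to 48), 4 mm thick, tops rounded, at y = -32, -16, 0, 16, 32 mm, from z = 24 to z = 54 mm; gaps 12 mm wide. Steel stop pin (10 mm diameter, top at z = 70 mm) at x = -26, y = 56 mm
- cooler_home (a point): where the heat sink's origin lies when it is fully home: 26 mm above the cooler's origin, 28 mm below the tops of the cooler's fins. Axes as the cooler's; the heat sink's x axis must be parallel to this x axis, either way round
- heat_sink: loose aluminium heat sink, about 0.33 kg, standing on its fins. Origin: underside centre at the fin tips, z up. Four fins along its x axis, 96 mm long, 6 mm thick, tips rounded, at y = -24, -8, 8, 24 mm, z 0 to 28. Plate 96 (x) x 56 (y) mm, z 28 to 38. Blue handle block in the middle, 40 (x) x 14 (y) mm, z 38 to 78: grip it across y from above. Home, it has 3 mm play to each side
- sink_handle (a point): point in the heat sink's blue handle, on its centre line, 62 mm above the fin tips; axes as the heat sink's
- hold_down (a joint): lever angle in rad about an upright axis: 0 = closed against its stop, pointing along the cooler's +y across the heat sink's plate; grows as it opens, anticlockwise from above (1.57 = along the cooler's -x; limit 1.9). Starts at 1.0 to 1.7, stays where left; friction about 1 N at the knob, no spring. Closed, it clears a home heat sink's plate by 2 mm, but hits one not home
- lever_knob (a point): point on the axis of the lever's upright red round knob (14 mm diameter, foot 17 mm) at the lever's tip, 96 mm from the pivot and 96 mm above the bench. The knob's top is 16 mm above it; the top of the 12 mm wide flat steel arm is 23 mm below it. Its y axis points from the pivot to the knob
- lever_pivot (a point): pivot of the lever, at x = -38, y = -50, z = 69 mm of the cooler's frame, at mid thickness of the lever arm; axes as the cooler's
- bottle_amber: amber reagent bottle with black cap, 58 mm diameter, 106 mm tall, a bystander. Origin: centre of its underside
- bottle_blue: white reagent bottle with blue cap, 48 mm diameter, 89 mm tall, a bystander. Origin: centre of its underside
- tips: blue pipette tip box with clear lid, 94 x 122 x 76 mm, a bystander. Origin: centre of its underside
Mind the look-alikes: they are no part of the job. There is more than one size of the cooler; the job needs the larger.

How it is judged (in metres and radians):
On the way, in this order (a step that is already met when the one before it is completed fails the run):
1. the heat sink's fins lie between the cooler's fins, plate fully home, centred (x of heat_sink in the frame of cooler between -0.01 and 0.01 m and y of heat_sink in the frame of cooler between -0.0045 and 0.0045 m and z of heat_sink in the frame of cooler between 0.022 and 0.029 m and angle between the x axis of heat_sink and the x axis of cooler, either way round below 0.08 rad and angle between heat_sink's own z axis and vertical below 0.05 rad), for 0.2 s.
2. the hold-down lever is swung closed over it (value of joint hold_down below 0.12 rad), for 0.1 s.
At the end, for the whole second after the job is handed in: The heat sink rests interlaced on the cooler: within 10 mm along the fins and 4.5 mm across them of its home place, its fin tips less than 29 mm above the cooler's underside (26 is home), parallel within 0.08 rad and level within 0.05 rad; the lever is within 0.12 rad of closed; all at rest (all of step 1 and value of joint hold_down below 0.12 rad and linear speed of heat_sink below 0.02 m/s and velocity of joint hold_down between -0.05 and 0.05 rad/s); the robot touches nothing.
It fails at once if the heat sink is dropped on, or forced against, the cooler (over 60 N) (contact force between heat_sink and cooler above 60 N).
It fails at once if a bottle or the tip box is pushed more than 30 mm (distance of any of bottle_amber, bottle_blue, tips from where it was at the start of the episode above 0.03 m).
It also fails if it takes over 54 s, if anything falls off the work surface, if the arm or the gripper's body presses on something with over 40 N, if the wrist force passes 120 N, or if a joint passes its speed limit or range.

## Working session

There is one attempt and no reset: what is moved stays moved. The work goes in short steps, each a Python script; the robot and the scene stay as the last script left them, time stands still between calls to the robot, and variables do not carry over. Pictures are saved under pics/ and viewed, about 8 in all and at most 12, crops included, and the job is handed in when it is done.

```bash
ls; mkdir -p pics
python3 - <<'E'
from station import robot, fingers, vision, workorder, recognise
import cv2
for c in ("scene","top"):
    im=vision.grab_frame(c); cv2.imwrite(f"pics/{c}0.png",im[:,:,::-1])
    k=vision.calibration(c); print(c,k)
    for n in ("cooler","heat_sink","sink_handle","lever_knob","hold_down","bottle_amber","bottle_blue","tips"):
        print(n,[( [round(float(v)) for v in d["rect"]],round(float(d["p"]),2)) for d in recognise(n,c)])
print(robot.current_time_s())
E
```

```text
pics
scene {'mtx': array([[416.86469952,   0.        , 322.14416789],
       [  0.        , 416.86469952, 196.80205369],
       [  0.        ,   0.        ,   1.        ]]), 'extrinsics': array([[-0.63795489, -0.76969263,  0.02422424,  0.27753877],
       [ 0.35858316, -0.26907676,  0.89387685, -0.28093745],
       [-0.68149224,  0.57893951,  0.44765765, -0.86615845],
       [ 0.        ,  0.        ,  0.        ,  1.        ]])}
cooler [([343, 215, 38, 25], 0.72), ([267, 221, 54, 39], 0.7)]
heat_sink [([377, 202, 30, 28], 0.95)]
sink_handle [([377, 198, 30, 34], 0.82)]
lever_knob [([292, 213, 12, 20], 0.6), ([346, 209, -1, 2], 0.56)]
hold_down [([353, 207, 19, 13], 0.51)]
bottle_amber [([229, 264, 24, 44], 0.69), ([376, 200, 33, 30], 0.57), ([268, 224, 59, 34], 0.21)]
bottle_blue [([435, 193, 14, 28], 0.88)]
tips [([376, 175, 41, 30], 0.77)]
top {'mtx': array([[489.11001343,   0.        , 315.03179053],
       [  0.        , 489.11001343, 204.70026489],
       [  0.        ,   0.        ,   1.        ]]), 'extrinsics': array([[-0.00583276, -0.99995003, -0.00811833, -0.05687857],
       [ 0.99700454, -0.00644133,  0.0770743 , -0.54443011],
       [-0.07712274, -0.00764446,  0.9969923 , -1.43518323],
       [ 0.        ,  0.        ,  0.        ,  1.        ]])}
cooler [([271, 197, 47, 68], 0.72), ([341, 221, 32, 33], 0.67)]
heat_sink [([387, 224, 30, 34], 0.72)]
sink_handle [([386, 226, 28, 38], 0.57)]
lever_knob [([342, 229, 23, 3], 0.41)]
hold_down [([277, 211, 21, 38], 0.59), ([345, 228, 12, 4], 0.53)]
bottle_amber [([198, 239, 27, 21], 0.88)]
bottle_blue [([448, 256, 23, 16], 0.51)]
tips [([432, 178, 50, 40], 0.92)]
0.9
```

Run:
```python
import cv2
a=cv2.imread("pics/top0.png")[150:290,170:490]; cv2.imwrite("pics/top0c.png",cv2.resize(a,(800,350),interpolation=cv2.INTER_CUBIC))
a=cv2.imread("pics/scene0.png")[150:300,200:460]; cv2.imwrite("pics/scene0c.png",cv2.resize(a,(780,450),interpolation=cv2.INTER_CUBIC))
```

```text
(no output)
```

View pics/top0c.png

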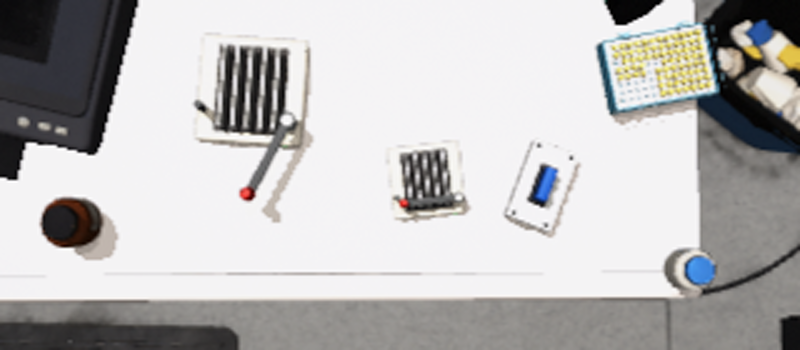

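View pics/scene0c.png

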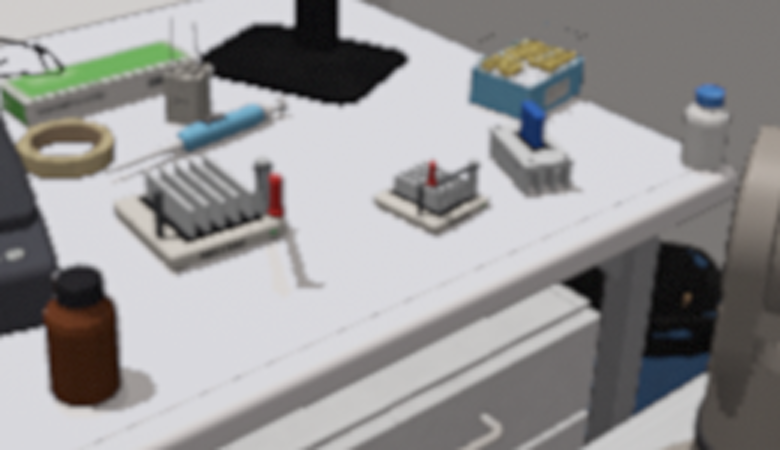

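Top crop: the large cooler is at about px (271,185), with its lever pivot at (285,198), knob at (269,227) and pin top at (249,191). The small look-alike is at (341,221). The loose sink is at (387,224) and yawed. Next I'll fit poses from these and check them with an overlay.

```bash
cat > h.py <<'E'
import numpy as np, cv2
from station import robot, fingers, vision, workorder, recognise
def proj(P,c):
    k=vision.calibration(c); P=np.atleast_2d(P); q=P@k["extrinsics"][:3,:3].T+k["extrinsics"][:3,3]
    q=q*[1,-1,-1]; u=q@k["mtx"].T; return u[:,:2]/u[:,2:]
def back(px,z,c):
    k=vision.calibration(c); E=k["extrinsics"]; R=E[:3,:3]; C=-R.T@E[:3,3]
    d=R.T@(np.linalg.inv(k["mtx"])@[px[0],px[1],1]*[1,-1,-1]); return C+d*(z-C[2])/d[2]
def place(pose,L):
    x,y,a=pose; L=np.atleast_2d(L); c,s=np.cos(a),np.sin(a)
    return np.c_[x+c*L[:,0]-s*L[:,1], y+s*L[:,0]+c*L[:,1], L[:,2]]
def box(x0,x1,y0,y1,z): return np.array([[x0,y0,z],[x1,y0,z],[x1,y1,z],[x0,y1,z]])/1000
def crop(im,c,u0,v0,w,h,s,polys):
    o=cv2.resize(im[v0:v0+h,u0:u0+w],None,fx=s,fy=s,interpolation=cv2.INTER_CUBIC)
    for P,col in polys:
        q=(proj(P,c)-[u0,v0]+.5)*s; cv2.polylines(o,[np.round(q).astype(int)],True,col,1)
    return o
SINK=[(box(-48,48,-28,28,38),(0,0,255)),(box(-20,20,-7,7,78),(0,255,0))]
COOL=[(box(-64,64,-64,64,24),(0,0,255))]+[(box(-48,48,y-2,y+2,54),(0,255,0)) for y in(-32,-16,0,16,32)]+[(box(-31,-21,51,61,70),(255,0,255)),(box(-42,-34,-54,-46,72),(255,0,255))]
E
python3 - <<'E'
from h import *
pv=back((285.2,198),.073,"top"); pin=back((248.8,191.2),.07,"top"); kn=back((268.8,227.2),.112,"top")
d=(pin-pv)[:2]; print(np.linalg.norm(d)*1e3,"exp 106.7"); a=np.arctan2(d[1],d[0])-np.arctan2(106,12)
p=place((0,0,a),[-.038,-.05,0])[0]; pose=(pv[0]-p[0],pv[1]-p[1],a); print("cooler",pose)
w=kn-pv; print("lever len",np.linalg.norm(w[:2]),"angle",np.arctan2(w[1],w[0])-a-np.pi/2)
hb=back((170+545/2.5,150+183/2.5),.078,"top")
sp=(hb[0],hb[1],np.radians(-18)); print("sink",sp)
im=cv2.imread("pics/top0.png")
mk=lambda m,po:[(place(po,P),c) for P,c in m]
A=crop(im,"top",240,155,62,76,6,[]);B=crop(im,"top",240,155,62,76,6,mk(COOL,pose))
cv2.imwrite("pics/fit1.png",np.hstack([A,B]))
A=crop(im,"top",365,200,44,48,8,[]);B=crop(im,"top",365,200,44,48,8,mk(SINK,sp))
cv2.imwrite("pics/fit2.png",np.hstack([A,B]))
E
```

```text
107.26707514396537 exp 106.7
cooler (np.float64(0.6018263221455376), np.float64(0.07176144642884405), np.float64(-0.0811257128965921))
lever len 0.09513320165961629 angle 1.1822842604646189
sink (np.float64(0.4854647440117302), np.float64(-0.2681438593898561), np.float64(-0.3141592653589793))
```

View pics/fit1.png

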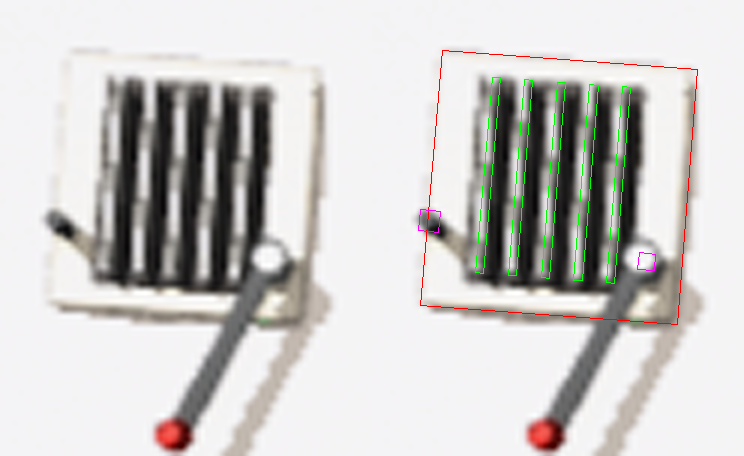

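View pics/fit2.png

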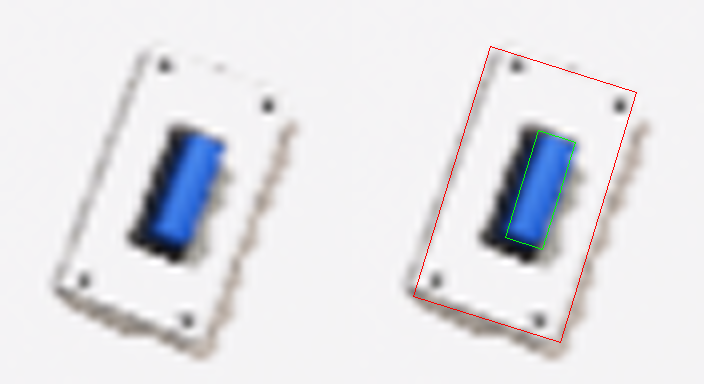

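Both fits agree with the given sizes: pin to pivot 107.3 mm (expected 106.7) and lever 95 mm (expected 96). The sink yaw needs to be nearer -21°. I'll refine the cooler from its fin stripes, then pick up the sink.

Run:
```python
from h import *
im=cv2.cvtColor(cv2.imread("pics/top0.png"),cv2.COLOR_BGR2GRAY).astype(np.float32)
pose=(0.6018,0.0718,-0.0811)
ys=np.arange(-44,45,2)
for lo,hi in((20,46),(-10,20),(-30,-10)):
    pr=[]
    for y in ys:
        P=place(pose,[[x/1000,y/1000,.054] for x in np.arange(lo,hi,1)])
        q=proj(P,"top").astype(np.float32)
        pr.append(cv2.remap(im,q[:,:1],q[:,1:],cv2.INTER_LINEAR).mean())
    print(lo,hi," ".join(f"{y}:{int(p)}" for y,p in zip(ys,pr)))
    # comb fit
    f=np.interp; best=max((sum(f(k*16+d,ys,pr) for k in(-2,-1,0,1,2))-sum(f(k*16+8+d,ys,pr) for k in(-2,-1,0,1))*1.25,d) for d in np.arange(-8,8,.25)); print(best)
print("cam",(lambda E:-E[:3,:3].T@E[:3,3])(vision.calibration("top")["extrinsics"]))
```

```text
20 46 -44:218 -42:166 -40:82 -38:50 -36:43 -34:62 -32:141 -30:190 -28:177 -26:106 -24:56 -22:41 -20:44 -18:74 -16:147 -14:175 -12:151 -10:87 -8:44 -6:40 -4:45 -2:64 0:134 2:185 4:175 6:108 8:52 10:39 12:45 14:74 16:154 18:180 20:156 22:85 24:48 26:44 28:50 30:70 32:131 34:175 36:168 38:158 40:190 42:228 44:241
(np.float64(699.5509872436523), np.float64(2.0))
-10 20 -44:206 -42:135 -40:54 -38:30 -36:36 -34:68 -32:141 -30:180 -28:162 -26:98 -24:47 -22:31 -20:38 -18:71 -16:158 -14:188 -12:160 -10:76 -8:33 -6:29 -4:40 -2:74 0:143 2:173 4:148 6:79 8:31 10:31 12:43 14:73 16:157 18:191 20:166 22:82 24:33 26:31 28:44 30:80 32:152 34:179 36:164 38:146 40:190 42:228 44:241
(np.float64(757.1169333457947), np.float64(2.0))
-30 -10 -44:194 -42:127 -40:60 -38:35 -36:38 -34:83 -32:167 -30:180 -28:141 -26:67 -24:35 -22:31 -20:40 -18:68 -16:135 -14:178 -12:163 -10:95 -8:40 -6:30 -4:40 -2:83 0:176 2:188 4:146 6:60 8:31 10:32 12:43 14:74 16:133 18:171 20:150 22:81 24:28 26:33 28:44 30:81 32:178 34:197 36:175 38:135 40:183 42:225 44:235
(np.float64(757.8751049041748), np.float64(2.0))
cam [ 0.43178226 -0.07135378  1.47236644]
```

Run:
```python
from h import *
yaw=-21; p=[.4855,-.2681]
print(robot.current_tool_pos(),robot.current_eef_rot())
robot.move_to([p[0],p[1],.17],[180,0,yaw])
robot.line_to([p[0],p[1],.10],velocity=.12)
im=vision.grab_frame("top"); cv2.imwrite("pics/pre.png",im[:,:,::-1])
print(robot.current_tool_pos(),robot.current_eef_rot(),robot.current_joint_positions(),robot.current_time_s())
```

```text
[ 0.22971374 -0.49975188  0.24833202] [ 1.79995561e+02 -6.49347873e-04  2.46856041e+01]
[ 0.48623543 -0.26879504  0.10107816] [ 1.79981215e+02 -1.33140752e-01 -2.10273882e+01] [ 30.20655429  25.6520493   -4.06323471  97.36035122   2.10484379
  56.92711888 -85.62962493] 3.0167
```

Stripe offset is a consistent +2 mm in y, and the yaw is right within about 0.01. That gives cooler ≈ (0.6026, 0.0735, -0.072). Now the grip.

Run:
```python
from h import *
p=[.4855,-.2681]
robot.pause(.3); print(robot.current_tool_pos(), robot.current_contact_force())
print(robot.line_to([p[0],p[1],.062],[180,0,-21],velocity=.06,f_stop=8))
print(robot.current_tool_pos(), robot.current_contact_force())
fingers.gripper_to(0.0,force=60); print("gap",robot.current_finger_gap())
robot.pause(.2);print(robot.current_tool_pos(), robot.current_eef_rot(), robot.current_contact_force())
robot.line_to([p[0],p[1],.20],[180,0,-21],velocity=.12)
robot.pause(.3); print("gap",robot.current_finger_gap(),robot.current_tool_pos(),robot.current_eef_rot(),robot.current_contact_force())
for c in("top","scene"):
    im=vision.grab_frame(c); cv2.imwrite(f"pics/lift_{c}.png",im[:,:,::-1])
tp=robot.current_tool_pos()
print(proj([tp],"top"),proj([tp],"scene"),robot.current_time_s())
u,v=proj([tp],"scene")[0].astype(int); s=cv2.imread("pics/lift_scene.png")[v-50:v+50,u-65:u+65]
a,b=proj([tp],"top")[0].astype(int); t=cv2.imread("pics/lift_top.png")[b-50:b+50,a-65:a+65]
cv2.imwrite("pics/lift.png",np.hstack([cv2.resize(x,(390,300),interpolation=cv2.INTER_CUBIC) for x in(s,t)]))
```

```text
[ 0.485828   -0.26820783  0.10053731] [ 0.19409294 -0.01342363 -0.06223879]
False
[ 0.48573061 -0.2682028   0.0620927 ] [ 0.26026494 -1.18783208 -0.58159911]
gap 0.1507637010280146
[ 0.48567731 -0.26814459  0.06223864] [ 1.79999867e+02 -2.36557072e-02 -2.10017913e+01] [0.11848037 0.70504321 2.57085087]
gap 0.15126669973598766 [ 0.48533666 -0.26802359  0.19960521] [-1.79994495e+02  4.20957120e-02 -2.10019926e+01] [-0.19782485 -0.12574828 -3.92162428]
[[394.57392805 221.36398535]] [[381.25131209 149.3021944 ]] 6.65
```

View pics/lift.png

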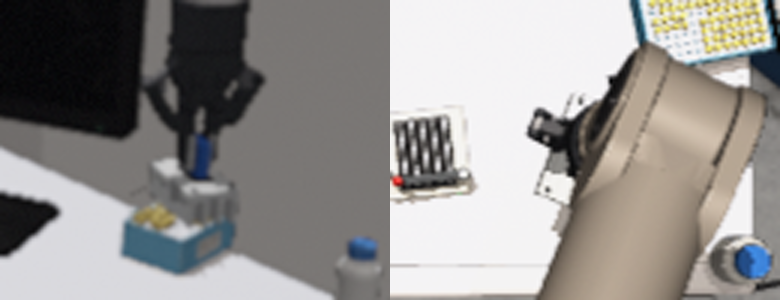

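The sink is held: gap 0.151 (12.8 mm), force change about 4 N. Next, move over the cooler and hover with the tips 10 mm above the fins to check.

Run:
```python
from h import *
C=(.602,.0730,-.075); ya=np.degrees(C[2])
robot.line_to([C[0],C[1],.21],[180,0,ya],velocity=.2)
robot.line_to([C[0],C[1],.126],[180,0,ya],velocity=.1)
robot.pause(.4); tp=robot.current_tool_pos(); print(tp,robot.current_eef_rot(),robot.current_contact_force(),robot.current_time_s())
mk=lambda m,po,dz=0:[(place(po,P)+[0,0,dz],c) for P,c in m]
fs=[(box(48*s,48*s,y-3,y+3,0)[[0,2]],(0,255,255)) for y in(-24,-8,8,24) for s in(-1,1)]
im=vision.grab_frame("scene"); cv2.imwrite("pics/hov_s.png",im[:,:,::-1]); im=im[:,:,::-1].copy()
u,v=proj([[C[0],C[1],.06]],"scene")[0].astype(int)
po=(tp[0],tp[1],C[2])
L=mk(COOL[1:6],C)+mk(fs+SINK[:1],po,tp[2]-.062)
A=crop(im,"scene",u-38,v-40,76,68,8,[]) 
B=crop(im,"scene",u-38,v-40,76,68,8,L)
cv2.imwrite("pics/hov.png",cv2.resize(np.vstack([A[:,100:],B[:,100:]]),None,fx=.55,fy=.55) if 0 else np.hstack([A,B])[:, :])
o=np.hstack([A[:,120:520],B[:,120:520]]); cv2.imwrite("pics/hov.png",o); print(o.shape)
```

```text
[0.60211593 0.07301454 0.12627086] [-1.79995742e+02 -2.62095383e-02 -4.29862846e+00] [ 0.15481768  0.08906872 -4.12813489] 9.9917
(544, 800, 3)
```

View pics/hov.png

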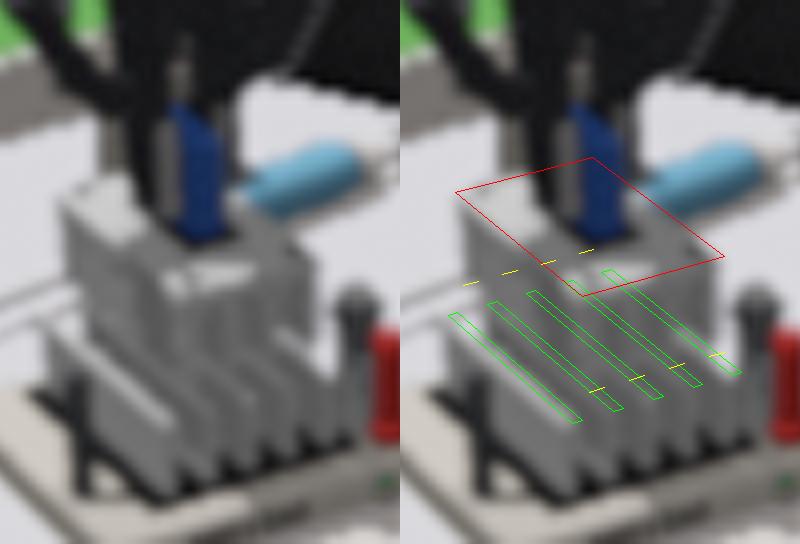

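The hover picture shows the sink level and aligned over the fins. Model and image offsets agree to about 1 px for both, with the sink perhaps 2 mm towards +x. Now a guarded descent.

Run:
```python
from h import *
C=(.601,.0730,-.075); ya=np.degrees(C[2])
for z in(.110,.100,.089):
    s=robot.line_to([C[0],C[1],z],[180,0,ya],velocity=.025,f_stop=6)
    print(z,s,robot.current_tool_pos(),robot.current_contact_force(),robot.current_torque())
    if s: break
print(robot.current_time_s())
```

```text
0.11 False [0.60113208 0.07304656 0.11009703] [ 0.21456106 -0.02940037 -3.57756803] [-0.01222903  0.01345056  0.01575441]
0.1 False [0.60089541 0.07299984 0.09977745] [-0.07008976  0.19700376 -4.16101637] [-0.03218752 -0.01765411 -0.02533987]
0.089 False [0.60093429 0.0729892  0.08884573] [-0.39958905  0.27117705 -3.73161547] [-0.00167836  0.00116495 -0.0276783 ]
11.975
```

Run:
```python
from h import *
C=(.601,.0730,-.075); ya=np.degrees(C[2])
print(robot.line_to([C[0],C[1],.085],[180,0,ya],velocity=.015,f_stop=3.5),robot.current_tool_pos(),robot.current_contact_force())
fingers.gripper_to(0.45); robot.pause(.2); print(robot.current_tool_pos(),robot.current_contact_force())
robot.line_to([C[0],C[1],.20],[180,0,ya],velocity=.15)
fingers.gripper_to(0.0,force=20)
# aside for a clear top view
robot.line_to([.45,-.10,.22],[180,0,ya],velocity=.25)
for c in("top","scene"): cv2.imwrite(f"pics/home_{c}.png",vision.grab_frame(c)[:,:,::-1])
print(robot.current_time_s(), robot.current_joint_positions())
mk=lambda m,po,dz=0:[(place(po,P)+[0,0,dz],c) for P,c in m]
H=(.6015,.0735,-.073)
t=cv2.imread("pics/home_top.png"); s=cv2.imread("pics/home_scene.png")
A=crop(t,"top",240,155,62,80,6,mk(COOL[:1]+COOL[-2:],H)+mk(SINK[:1],H,.026))
u,v=proj([[C[0],C[1],.06]],"scene")[0].astype(int)
B=crop(s,"scene",u-35,v-40,70,80,6,[])
cv2.imwrite("pics/home.png",np.hstack([A,B]))
```

```text
True [0.60126391 0.07303905 0.08823638] [-0.26720205 -0.36733251  5.34427634]
[0.59901966 0.07260561 0.0855534 ] [-0.50665219 -0.02788033 -0.43933484]
15.2833 [ 19.86496201   9.04944899 -10.91564349 102.04173546   1.77294089
  69.07173416 -85.67720494]
```

View pics/home.png

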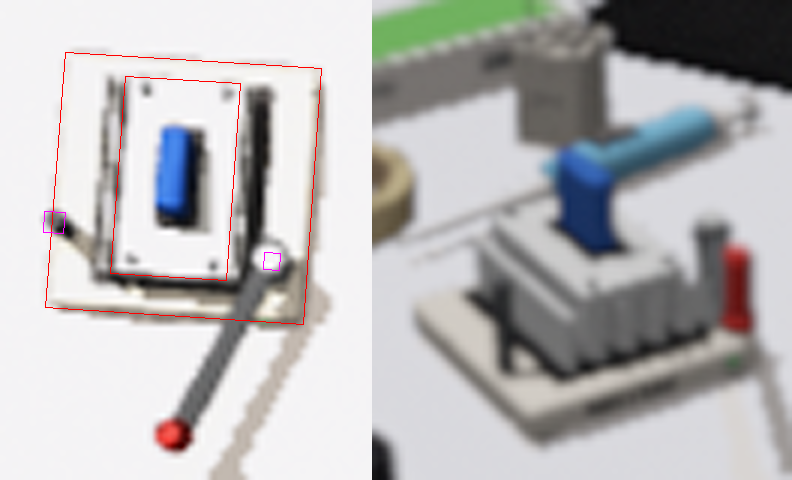

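The sink is home: contact at TCP z 0.0882 against the expected 0.088, and both views show the plate level and centred. Next I'll cage the knob loosely between the jaws (set tangentially) and drag it along the arc.

Run:
```python
from h import *
H=(.6013,.0730,-.075)
t=cv2.imread("pics/home_top.png").astype(int); m=(t[:,:,2]>110)&(t[:,:,1]<90)&(t[:,:,0]<90)
r,c=np.nonzero(m[215:240,255:285]); px=(c.mean()+255,r.mean()+215)
kn=back(px,.108,"top"); pv=place(H,[-.038,-.05,.069])[0]; w=kn-pv
th=np.arctan2(w[1],w[0])-H[2]-np.pi/2; print(px,len(r),kn,"len",np.hypot(*w[:2]),"theta",th)
def pose(a,z=.100):
    d=H[2]+a+np.pi/2
    return [pv[0]+.096*np.cos(d),pv[1]+.096*np.sin(d),z],[180,0,np.degrees(H[2]+a)+90]
P,O=pose(th); print(P,O)
robot.move_to([*P[:2],.17],O); fingers.gripper_to(.6)
print(robot.line_to(P,O,velocity=.1,f_stop=6),robot.current_tool_pos(),robot.current_contact_force())
fingers.gripper_to(.26); print("gap",robot.current_finger_gap(),robot.current_contact_force(),robot.current_time_s())
np.save("lev.npy",[*pv[:2],H[2],th])
robot.pause(.1); s=cv2.resize(vision.grab_frame("scene")[170:250,240:345,::-1],None,fx=6,fy=6,interpolation=cv2.INTER_CUBIC); cv2.imwrite("pics/knob.png",s)
```

```text
(np.float64(267.7857142857143), np.float64(226.78571428571428)) 14 [0.476366   0.07130313 0.108     ] len 0.0948230854895267 theta 1.1475423833074112
[np.float64(0.4753321800792533), np.float64(0.07186556795347451), 0.1] [180, 0, np.float64(151.45215191241726)]
False [0.47588392 0.07208317 0.10050202] [ 0.87498249 -0.02921333 -0.15620684]
gap 0.2603856750716511 [0.58569605 0.99183881 0.2112452 ] 18.975
```

View pics/knob.png

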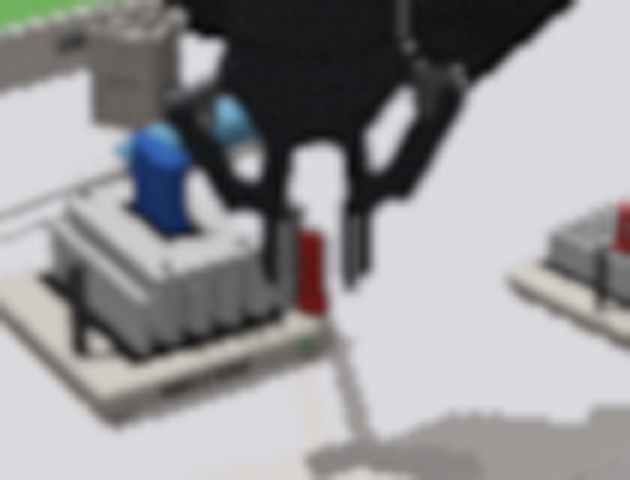

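The knob (px ~(292,215) in the full frame) stands between the jaws. Now swing it along the arc.

Run:
```python
from h import *
px,py,yw,th=np.load("lev.npy")
for a in [*np.arange(th-.12,.1,-.12),.06,.0,-.05]:
    d=yw+a+np.pi/2
    s=robot.line_to([px+.096*np.cos(d),py+.096*np.sin(d),.100],[180,0,np.degrees(yw+a)+90],velocity=.06,f_stop=8)
    print(round(a,2),s,np.round(robot.current_contact_force(),1),np.round(robot.current_tool_pos(),4))
    if s: break
print(robot.current_time_s())
```

```text
1.03 False [-0.8 -0.1  0.3] [0.4813 0.0818 0.1   ]
0.91 False [ 0.8 -0.4  0.3] [0.4885 0.0904 0.1   ]
0.79 False [-0.6 -0.1  0. ] [0.4967 0.0983 0.1   ]
0.67 False [-1.   0.3 -0.1] [0.5058 0.1053 0.1   ]
0.55 False [0.3 0.8 0.3] [0.5157 0.1112 0.1   ]
0.43 False [ 0.5 -0.4  0.2] [0.5262 0.1158 0.1   ]
0.31 False [-1.2  1.1  0.6] [0.5373 0.1192 0.1   ]
0.19 False [ 0.5  1.  -0.3] [0.5486 0.1212 0.1   ]
0.06 False [ 0.3 -0.4 -1. ] [0.5608 0.1218 0.1   ]
0.0 False [ 0.4 -0.3 -0.9] [0.5666 0.1216 0.1   ]
-0.05 False [ 0.1 -0.3 -0. ] [0.5715 0.1212 0.1   ]
22.7083
```

Run:
```python
from h import *
px,py,yw,th=np.load("lev.npy")
for a in np.arange(-.07,-.17,-.02):
    d=yw+a+np.pi/2
    s=robot.line_to([px+.096*np.cos(d),py+.096*np.sin(d),.100],[180,0,np.degrees(yw+a)+90],velocity=.02,f_stop=5)
    print(round(a,2),s,np.round(robot.current_contact_force(),1))
    if s: break
tp=robot.current_tool_pos()
s=cv2.resize(vision.grab_frame("scene")[160:250,225:345,::-1],None,fx=6,fy=6,interpolation=cv2.INTER_CUBIC); cv2.imwrite("pics/closed.png",s)
print(tp,robot.current_time_s())
```

```text
-0.07 False [-3.9 -1.   2.1]
-0.09 False [-8.1  0.   5.3]
-0.11 False [-11.   -0.6   7.2]
-0.13 False [-14.3  -1.3   9.1]
-0.15 False [-17.2   0.4  11. ]
[0.57222469 0.1204592  0.09887374] 24.0083
```

View pics/closed.png

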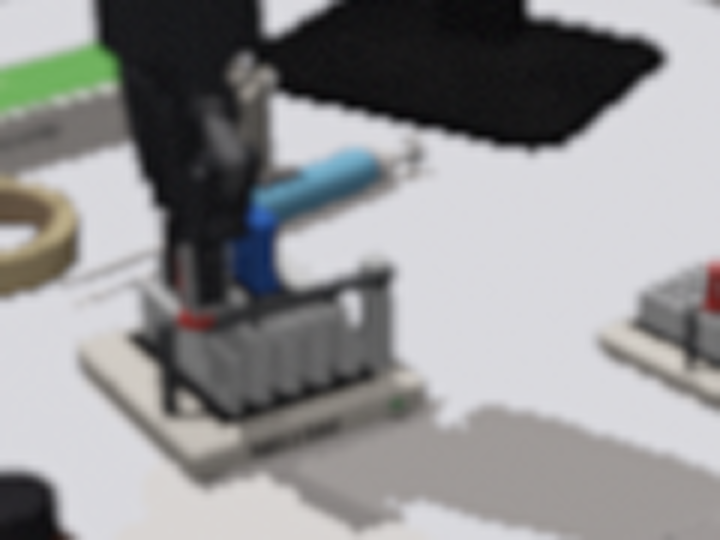

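The lever is against its stop: force rose to 17 N with the TCP standing still, and the arm lies across the plate. Back off into the slack, lift straight off and check.

Run:
```python
from h import *
px,py,yw,th=np.load("lev.npy"); a=-.015; d=yw+a+np.pi/2
P=[px+.096*np.cos(d),py+.096*np.sin(d)]; O=[180,0,np.degrees(yw+a)+90]
robot.line_to([*P,.100],O,velocity=.03); robot.pause(.2)
print(robot.current_tool_pos(),robot.current_contact_force())
robot.line_to([*P,.20],O,velocity=.1)
robot.line_to([.42,-.12,.25],O,velocity=.25); robot.pause(.3)
print(robot.current_contact_force(),robot.current_time_s())
for c in("top","scene"): cv2.imwrite(f"pics/end_{c}.png",vision.grab_frame(c)[:,:,::-1])
t=cv2.imread("pics/end_top.png"); s=cv2.imread("pics/end_scene.png")
H=(.6013,.0730,-.075); q=place(H,np.array([[-.038,-.05,.073],[-.038,.046,.073]]))
A=crop(t,"top",240,155,62,80,6,[(q,(0,255,0)),(place(H,box(-48,48,-28,28,38))+[0,0,.026],(0,0,255))])
B=crop(s,"scene",232,175,70,80,6,[]); cv2.imwrite("pics/end.png",np.hstack([A,B]))
tt=t.astype(int); m=(tt[:,:,2]>110)&(tt[:,:,1]<90)&(tt[:,:,0]<90)
r,c=np.nonzero(m[155:235,240:302]); k=back((c.mean()+240,r.mean()+155),.108,"top"); w=k[:2]-[px,py]
print(len(r),"lever angle",np.arctan2(w[1],w[0])-yw-np.pi/2,"len",np.hypot(*w))
```

```text
[0.56869609 0.12145489 0.09998143] [-0.42141629  0.85142179  1.10369419]
[-0.23860124  0.42937103  0.3935585 ] 27.5417
13 lever angle -0.019154135360858415 len 0.09517841304922176
```

View pics/end.png

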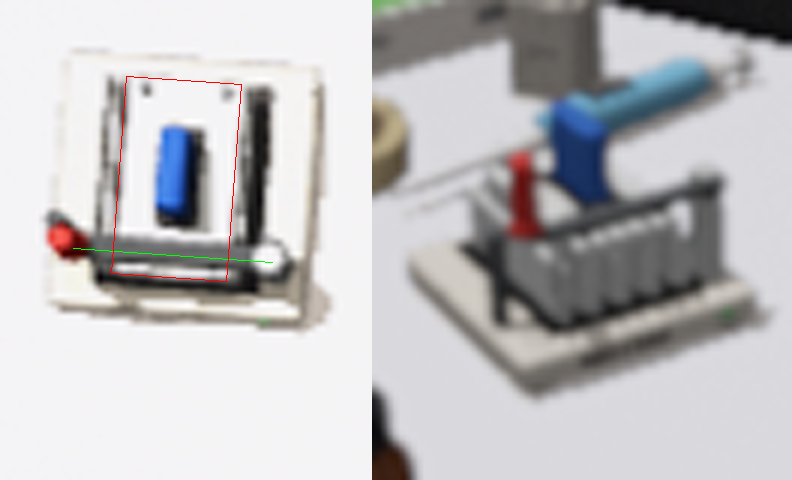

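The lever lies along the cooler's +y across the plate, with a measured angle of -0.02 rad. The sink is home and the gripper is clear, so I'm handing in.

```bash
python3 -c "
from station import robot,workorder
print(robot.current_contact_force()); workorder.close_job(); print(robot.current_time_s())"
```

```text
[ 0.16436042  0.26920613 -0.40374559]
the job is handed in; nothing more can be done
the job is handed in; nothing more can be done
```

The heat sink is back on the large cooler, the hold-down lever is closed over it, and I handed the job in at about 27.5 s of the 54 s. No verdict is reported.

- **Heat sink:** I gripped it by the blue handle and lowered it under force guard. The fins entered without contact, and it touched home at tool height 0.0882 m against the expected 0.088 m. Force at that contact was about 5 N on the tool, and I released it there.
- **Lever:** I caged the knob loosely between the jaws and swung it along its arc to the stop. The push reached about 17 N because my 5 N force limit restarted with each small step and so never stopped it. That is still below the 40 N limit.
- **Last checks:** The lever measured -0.02 rad in the top view. The plate is level, and I judge it centred to about 2 mm from the overlays. The gripper was clear, with only noise on the force reading. I did not measure the bottles and tip box again at the end, but the arm worked well clear of them.
- **Disagreement:** The fin stripes and the pin and pivot gave the cooler's y about 1 to 2 mm apart. I used a value between them, and the fins entered freely.

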